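Set a board tester's blank programme selector by clicks and start the test

TASK

Set the board tester to its fifth programme and start the test. The bar knob on its deck has no marks and sits on its shaft at no particular angle: turn it gently anticlockwise (seen from above) until it meets its end stop, without forcing it, then turn it clockwise by exactly four clicks, let go, and press the start button fully in. Leave the board in its nest and everything else on the bench alone.

Things in the scene. Friction and masses are not known exactly. Their poses are not given: they have to be found in the camera images.
- tester: low grey enclosure with light grey deck, 330 (x) x 270 (y) x 62 mm high, fixed; origin at the centre of its underside, x from the control strip (front) to the board's nest, z up. On the strip: knob at (-115, 62) mm, start button at (-115, -70), two small lamp bezels (9 mm high) at (-135, -4) and (-135, -22). The nest's black rails stand 12 mm over the deck, from x = -41 mm back.
- selector (a point): the selector's shaft at deck height (fixed point, tester's axes). 8 click positions 20 degrees apart, a solid end stop 4 degrees outside the first and the last. It starts 2 to 7 clicks clockwise of the first. A sprung ball seats in a notch at each position: leaving one takes about 0.15 N m, falling to nothing half way to the next, which then pulls the knob in; let go, it rests in the notch.
- knob: plain black bar knob of the selector, both ends alike: bar 46 mm long (its x axis), 12 mm wide (y), top 36 mm over the deck, on a round skirt 42 mm across whose top is 7 mm over the deck. Origin on the vertical shaft at deck height; turns about z. The bar's direction differs from start to start and says nothing about the position.
- knob_grip (a point): point on the shaft axis 24 mm over the deck, in the middle of the bar, to be pinched across its 12 mm width from above; turns with the knob, same axes. At an end stop the moment rises on by about 0.1 N m a degree; over 0.7 N m damages the stop. Inside, unseen: a wiper on the shaft over contact0 (first position) to contact7, and a lug that meets stop_first and stop_last.
- start (a joint): travel of the start button in m: 0 out, 0.006 fully pressed; it springs back. Full travel takes about 5 N.
- start_top (a point): centre of the top of the start button (black cap 24 mm across in a steel bezel 40 mm across); pressed straight down.
- board: green circuit board panel, 185 x 222 x 7 mm, lying loose in the tester's nest; origin at the centre of its underside, 6 mm over the deck.
- cleaner_bottle: white dropper bottle, 55 mm across, 122 mm high, standing on the bench to the right of the tester; origin under its centre.
- screwdriver: small screwdriver, 178 mm long, lying on the bench to the left; origin under its middle.
- brush: flat brush, 140 mm long, lying on the bench to the right; origin under its middle.

How it is judged:
By the outcome, as a careful person would: the job done as asked, in the order asked, and still so for the second after the job is handed in, with the robot touching nothing.
It also fails if it takes over 72 s, if anything falls off the work surface, if the arm or the gripper's body presses on something with over 40 N, if the wrist force passes 120 N, or if a joint passes its speed limit or range.

ROBOT

A 7-joint arm with a two-finger parallel gripper is mounted at the origin on a cart in front of the work surface, level with it; the furniture and walls round the work are solid. World frame = base frame: x ahead of the robot, y to its left, z up, the work surface at z = 0. Lengths are in m, angles in rad, forces in N, time in s.
With the tool pointing down it reaches from about 0.4 to 0.875 m from the base axis. Payload 19.3 kg.
Tool frame: the origin (TCP) lies at the very end of the fingers, on their centre line; the grasp point (between the pads) lies 19 mm behind it; z points along the fingers, y is the direction in which the jaws open and shut (so a half turn about z gives the same grasp; the last joint's range is limited). The gripper opens to 85 mm and grips with 20 to 120 N. Pads are 22 mm wide; open, the fingers measure 114 mm over their backs; the gripper's body (76 mm by 85 mm) begins 54 mm behind the grasp point. The pads swing forward as they close: fully open they stand 13 mm farther back than shut.
Start: joints at [-1.305, 0.521, -0.036, 1.599, 0.021, 1.021, -0.113], TCP at [0.206, 0.59, 0.199] pointing down, gripper open.
Joint ranges: [-2.91, 2.91], [-0.3, 2.13], [-1.5, 1.42], [0.17, 2.43], [-1.26, 4.41], [0.16, 1.93], [-2.52, 2.52]. Speed limits (rad/s): [1.89, 1.89, 2.39, 2.39, 3.01, 3.01, 3.01].

INTERFACE

Orientations are given as [roll, pitch, yaw] about the fixed x, y, z axes, in that order (R = Rz(yaw) Ry(pitch) Rx(roll)).
In Python, from workcell import bot, grab_frame, calibration, workorder gives the robot as it stands.
- The arm moves only by the tool move_arm, never from a script. Its arguments are lists of equal length, an entry for each row: "jaw": the closure in counts, from 0 (fully open) to 255 (shut); "dp": the shift along the tool's x, y, z in units of 800 mm (1.0 is 800 mm), a list of three; "rotation": the turn, a rotation vector about the tool's x, y, z in units of pi rad (1.0 is pi rad), a list of three. In form: {"jaw": [jaw, ...], "dp": [[dx, dy, dz], ...], "rotation": [[rx, ry, rz], ...]}. A call has 1 to 10 rows; each row shifts and turns the commanded pose from where the row before left it, along the tool's axes as they then stand; what a row does not reach is not made up. A row lasts 1/8 s, in which the tool goes at most 62.5 mm and 10.7 degrees, less where a joint would pass 70% of its speed; a pose out of reach is approached as far as the arm can. A call with a number of a shift or a turn outside -1 to 1 is refused whole. A call with a gripper value outside its range is refused whole. The fingers move at their own pace and stop on an object; "squeeze" is the grip in N (left out, the last holds). Time passes only in rows, so rows that do not move let the fingers close. It gives the time, the measured TCP pose, the force and the opening at its end, in the units of the state.
- bot.observe(): the state, without advancing time (a new reading comes with each control period).
- grab_frame(name): name is "scene" or "top"; returns the picture (420x560x3 uint8, blue, green, red); there is no depth.
- calibration(name): a dict with "camera_matrix" (3x3 intrinsics, pixels), "T" (4x4, takes a point from camera to world coordinates). Camera axes: x right, y down, z forward; pixel columns grow to the right and rows downward; lengths in m; the calibration is good to about 2 mm. A picture is of the moment at which its call begins. calibration takes no time and is no camera call.
- workorder.job_done(): hands the job in, once; it reports no verdict.
The state is a dict: "clock": time; "qpos": joint angles; "qd": joint speeds; "joint_efforts": joint torques, N m; "position": TCP position; "tool_rot": TCP orientation; "force": force on the tool from outside, world axes, zero at the start; "moment": the same for the moment, N m; "grip_width": finger opening in m.
Only numpy, scipy, OpenCV 4.12 (cv2) and the standard library are available. Lean on these libraries where they do the work, as an engineer would, in place of code of your own. Each camera call takes 0.05 s, during which the arm holds its last target. There are 200 camera calls.

## Working session

There is one attempt and no reset: what is moved stays moved. The work goes in short steps, Python scripts to look and compute and a tool call to move; the robot and the scene stay as the last step left them, time stands still between calls to the robot, and variables do not carry over. Pictures are saved under pics/ and viewed, about 8 in all and at most 12, crops included, and the job is handed in when it is done.

Besides the shell and the picture viewer there is one more tool, called in YAML: its name, and indented under it one key for each argument. move_arm: Moves the arm, as the interface text tells. Shifts and turns lie within -1 to 1; 1 stands for 800 mm of shift or pi rad of turn. Its arguments: {"type":"object","properties":{"jaw":{"type":"array","items":{"type":"number"}},"dp":{"type":"array","items":{"type":"array","items":{"type":"number","minimum":-1,"maximum":1}}},"rotation":{"type":"array","items":{"type":"array","items":{"type":"number","minimum":-1,"maximum":1}}},"squeeze":{"type":"number"}},"required":["jaw","dp","rotation"]}

```bash
mkdir -p pics; ls
python3 - <<'E'
from workcell import bot,grab_frame,calibration
import cv2,numpy as np
np.set_printoptions(precision=4,suppress=True)
print(bot.observe())
for n in("top","scene"):
    c=calibration(n);print(n,c["camera_matrix"],c["T"])
    cv2.imwrite(f"pics/{n}0.png",grab_frame(n))
E
```

```text
pics
{'clock': 0.0, 'qpos': array([-1.3052,  0.522 , -0.0363,  1.6   ,  0.0212,  1.0211, -0.1128]), 'qd': array([-0.0011, -0.0001, -0.0002,  0.0006,  0.    , -0.0004,  0.0008]), 'joint_efforts': array([ -0.0013, -92.711 ,   1.9791, -36.9929,   0.0178,   0.008 ,
        -0.    ]), 'position': array([0.2059, 0.5897, 0.1986]), 'tool_rot': array([-3.1404,  0.0001,  2.8058]), 'force': array([-0.0163, -0.1441,  0.0855]), 'moment': array([ 0.032 , -0.0332,  0.0005]), 'grip_width': 0.08535811696604936}
top [[489.3728   0.     278.1855]
 [  0.     489.3728 209.4528]
 [  0.       0.       1.    ]] [[-0.0255 -0.985   0.1707  0.3416]
 [-0.9997  0.0244 -0.0088 -0.0262]
 [ 0.0045 -0.1708 -0.9853  1.4244]
 [ 0.      0.      0.      1.    ]]
scene [[464.7441   0.     280.9444]
 [  0.     464.7441 210.4423]
 [  0.       0.       1.    ]] [[-0.208   0.7014 -0.6818  1.5203]
 [ 0.978   0.1588 -0.1349  0.16  ]
 [ 0.0137 -0.6949 -0.719   1.092 ]
 [ 0.      0.      0.      1.    ]]
```

View pics/top0.png

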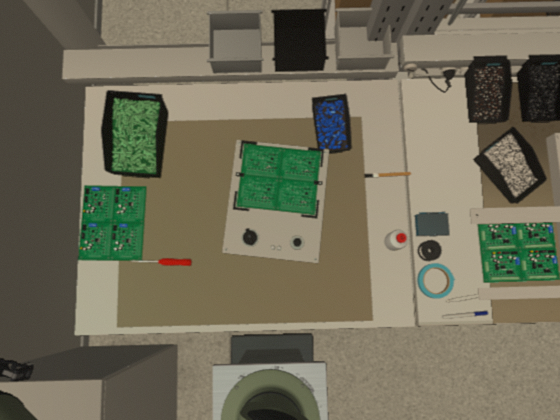

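View pics/scene0.png

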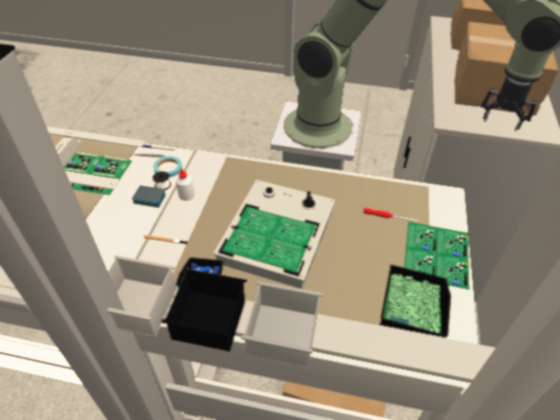

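The top view shows the tester at cols 223–328, rows 140–262, with the knob near (250,237) and the button near (297,242). The scene view shows the knob at about (309,199) and the button at about (269,191). I'll zoom in on both.

Run:
```python
import cv2,numpy as np
t=cv2.imread("pics/top0.png");s=cv2.imread("pics/scene0.png")
a=cv2.resize(t[215:270,220:330],None,fx=7,fy=7,interpolation=cv2.INTER_CUBIC)
b=cv2.resize(s[175:220,250:340],None,fx=4.5,fy=4.5,interpolation=cv2.INTER_CUBIC)
o=np.zeros((a.shape[0]+b.shape[0],770,3),np.uint8);o[:a.shape[0]]=a;o[a.shape[0]:,:b.shape[1]]=b
cv2.imwrite("pics/crop0.png",o);print(o.shape)
```

```text
(587, 770, 3)
```

View pics/crop0.png

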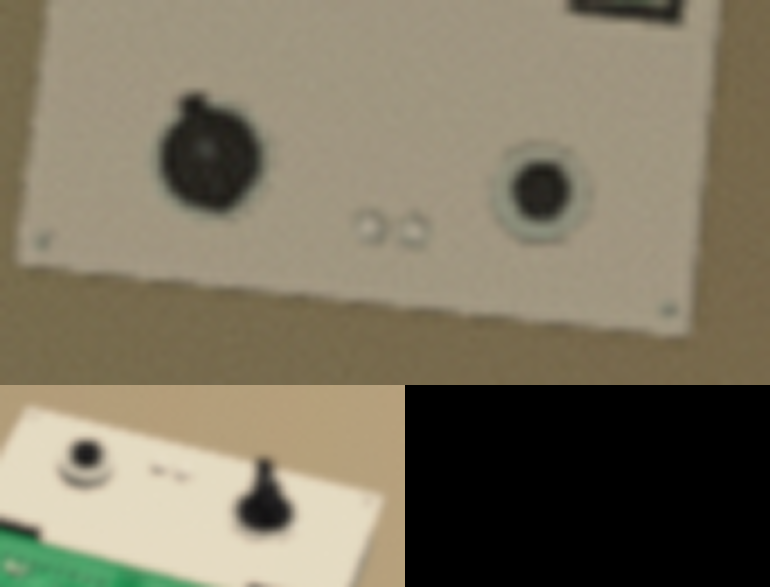

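The crop shows the skirt centre at about (210,158), i.e. full-frame (250,237.6), with the bar's far end sticking out at (193,100), i.e. (247.6,229.3). The button is near (541,190), i.e. (297.3,242.1), and the front deck corners are at (222.6,252.9) and (318.6,262.6).

```bash
cat > h.py <<'E'
import cv2,numpy as np
from workcell import calibration
np.set_printoptions(precision=4,suppress=True)
def ray(n,uv,z):
    c=calibration(n);K=np.array(c["camera_matrix"]);T=np.array(c["T"])
    d=T[:3,:3]@np.linalg.solve(K,[*uv,1]);o=T[:3,3];return o+d*(z-o[2])/d[2]
def proj(n,p):
    c=calibration(n);T=np.array(c["T"]);q=np.array(c["camera_matrix"])@(T[:3,:3].T@(np.array(p)-T[:3,3]));return q[:2]/q[2]
E
python3 - <<'E'
from h import *
t=cv2.imread("pics/top0.png")
hsv=cv2.cvtColor(t,cv2.COLOR_BGR2HSV)
print("deck hsv",hsv[225,270],"mat",hsv[260,270])
# sub-pixel edge points: front, left, right edges via saturation threshold midway
S=cv2.GaussianBlur(hsv[...,1],(3,3),0).astype(float); th=(S[225:232,262:285].mean()+S[265:268,230:300].mean())/2
m=((S<th)&(hsv[...,2]>100)).astype(np.uint8); m[:140]=0;m[270:]=0;m[:,:215]=0;m[:,335:]=0
def cross(a,b): return a+(th-S_[a])/(S_[b]-S_[a])*(b-a)
def line(pts): 
    vx,vy,x,y=cv2.fitLine(np.array(pts,np.float32),cv2.DIST_HUBER,0,.01,.01).ravel();return np.array([vx,vy]),np.array([x,y])
F=[];L=[];R=[]
for u in range(230,312):
    for v in range(267,248,-1):
        if S[v,u]>th>=S[v-1,u]: F.append((u,v-(S[v,u]-th)/(S[v,u]-S[v-1,u])));break
for v in range(215,248):
    for u in range(215,240):
        if S[v,u]>th>=S[v,u+1]: L.append((u+(S[v,u]-th)/(S[v,u]-S[v,u+1]),v));break
    for u in range(334,310,-1):
        if S[v,u]>th>=S[v,u-1]: R.append((u-(S[v,u]-th)/(S[v,u]-S[v,u-1]),v));break
f,l,r=map(line,(F,L,R))
def inter(a,b):
    s=np.linalg.solve(np.c_[a[0],-b[0]],b[1]-a[1]);return a[1]+s[0]*a[0]
cl,cr=inter(f,l),inter(f,r);print("corners px",cl,cr)
A,B=ray("top",cl,.062),ray("top",cr,.062);print(A,B,"width",np.linalg.norm(A-B))
y=(A-B)[:2]/np.linalg.norm((A-B)[:2]);x=np.array([y[1],-y[0]]);yaw=np.arctan2(x[1],x[0]);print("yaw deg",np.degrees(yaw))
O=(A+B)[:2]/2+.165*x
k=O-.115*x+.062*y;b=O-.115*x-.070*y;print("origin",O,"knob",k,"button",b)
for n in("top","scene"):
  g=cv2.cvtColor(cv2.imread(f"pics/{n}0.png"),cv2.COLOR_BGR2GRAY)
  for nm,c in(("knob",k),("btn",b)):
    p=proj(n,[*c,.066]);x0,y0=np.round(p).astype(int)-13
    w=g[y0:y0+27,x0:x0+27];N,lab,st,ce=cv2.connectedComponentsWithStats((w<75).astype(np.uint8))
    i=1+np.argmax(st[1:,4]);c2=ce[i]+[x0,y0]
    print(n,nm,"pred px",p,"dark blob",c2,st[i], "world@.066",ray(n,c2,.066))
print("bar far end",ray("top",(247.6,229.0),.098))
E
```

```text
deck hsv [ 21  51 160] mat [ 21  93 118]
corners px [221.2511 252.588 ] [318.2315 262.9802]
[0.4597 0.123  0.062 ] [ 0.4242 -0.1456  0.062 ] width 0.2709805708800467
yaw deg -7.546194231465203
origin [ 0.6055 -0.0329] knob [0.4997 0.0436] button [ 0.4823 -0.0872]
top knob pred px [249.5093 237.4376] dark blob [249.4908 236.908 ] [  6   5  14  16 163] world@.066 [0.5011 0.0437 0.066 ]
top btn pred px [296.5981 242.4594] dark blob [296.9362 241.7021] [10  9  7  8 47] world@.066 [ 0.4844 -0.0882  0.066 ]
scene knob pred px [308.0327 203.5961] dark blob [308.4405 201.1548] [ 9  1 10 15 84] world@.066 [0.4887 0.0431 0.066 ]
scene btn pred px [268.4021 193.3795] dark blob [268.6471 190.    ] [12  8  5  5 17] world@.066 [ 0.4669 -0.09    0.066 ]
bar far end [0.5192 0.0468 0.098 ]
```

The measured width of 271 mm matches the given 270, and the knob and button agree with the blobs to within 2 mm. Next I'll get the bar angle from a contrast-stretched crop, and triangulate the button top.

Run:
```python
from h import *
from workcell import grab_frame
o=[]
for n,(u,v) in(("top",(249,235)),("scene",(308,200))):
    f=np.mean([grab_frame(n).astype(float) for _ in range(6)],0)
    cv2.imwrite(f"pics/{n}avg.png",f)
    w=f[v-14:v+15,u-14:u+15].mean(2)
    w=np.clip((w-10)*3.0,0,255).astype(np.uint8)
    o.append(cv2.resize(w,None,fx=13,fy=13,interpolation=cv2.INTER_CUBIC))
cv2.imwrite("pics/crop1.png",np.hstack(o))
# triangulate button cap
P=[];
for n,uv in(("top",(296.94,241.70)),("scene",(268.65,190.0))):
    c=calibration(n);T=np.array(c["T"]);P.append(np.array(c["camera_matrix"])@np.linalg.inv(T)[:3])
X=cv2.triangulatePoints(P[0],P[1],np.array([[296.94],[241.70]]),np.array([[268.65],[190.0]]));print("btn cap",(X[:3]/X[3]).ravel())
```

```text
btn cap [ 0.4827 -0.0869  0.0813][ WARN:0@7.350] global loadsave.cpp:1063 imwrite_ Unsupported depth image for selected encoder is fallbacked to CV_8U.
```

View pics/crop1.png

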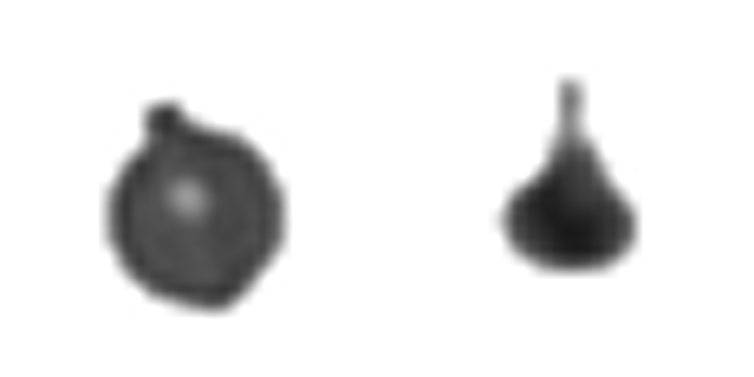

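The enhanced crop shows the bar running from its far end at crop (163,103) to its near end at (222,308) in the top view. In the scene view it is nearly end-on, with its tip at (570,82).

Run:
```python
from h import *
a=ray("top",(247.04,228.4),.098);b=ray("top",(251.6,244.2),.098);d=(a-b)[:2]
print(a,b,"len",np.linalg.norm(d),"ang",np.degrees(np.arctan2(d[1],d[0])),"mid",(a+b)/2)
k=np.array([.4997,.0436])
for q in(a,b):print(np.degrees(np.arctan2(*(q[:2]-k)[::-1])),np.linalg.norm(q[:2]-k))
s=ray("scene",(308.35,191.8),.098);print("scene tip",s,np.degrees(np.arctan2(*(s[:2]-k)[::-1])))
for th in(5,10,15,20,25):
    e=np.radians(th);u=np.array([np.cos(e),np.sin(e)])*.023
    print(th,"top",proj("top",[*(k+u),.098]),proj("top",[*(k-u),.098]),"scene +/-",proj("scene",[*(k+u),.098]),proj("scene",[*(k-u),.098]))
```

```text
[0.5209 0.0483 0.098 ] [0.4773 0.0366 0.098 ] len 0.04513626965360862 ang 15.084225641793793 mid [0.4991 0.0425 0.098 ]
12.598107085652646 0.021738429670694732
-162.60996294948478 0.023437277764724478
scene tip [0.4804 0.0395 0.098 ] -168.11392716415293
5 top [248.0327 227.7592] [249.7623 244.4466] scene +/- [307.988  201.4872] [309.1994 191.1219]
10 top [247.3059 227.8722] [250.4932 244.3322] scene +/- [308.6488 201.5302] [308.5531 191.0804]
15 top [246.5911 228.0476] [251.2118 244.1547] scene +/- [309.3094 201.5326] [307.9072 191.0779]
20 top [245.8937 228.2839] [251.9127 243.9157] scene +/- [309.9643 201.4942] [307.2664 191.1143]
25 top [245.2188 228.5794] [252.5903 243.6169] scene +/- [310.6086 201.4155] [306.6355 191.1893]
```

Bar angle is about 14° with a measured length of 45 mm (46 given), and the shaft is near (0.4995, 0.043). I'll move above it now.

move_arm:
  jaw: [0, 0, 0, 0, 0, 0, 0, 0, 0, 0]
  dp:
    - [-0.0477, -0.0437, 0]
    - [-0.0477, -0.0437, 0]
    - [-0.0477, -0.0437, 0]
    - [-0.0477, -0.0437, 0]
    - [-0.0477, -0.0437, 0]
    - [-0.0477, -0.0437, 0]
    - [-0.0477, -0.0437, 0]
    - [-0.0477, -0.0437, 0]
    - [-0.0477, -0.0437, 0]
    - [-0.0477, -0.0437, 0]
  rotation:
    - [0, 0, 0]
    - [0, 0, 0]
    - [0, 0, 0]
    - [0, 0, 0]
    - [0, 0, 0]
    - [0, 0, 0]
    - [0, 0, 0]
    - [0, 0, 0]
    - [0, 0, 0]
    - [0, 0, 0]
  squeeze: 20

```text
clock: 1.95
position: [0.4517, 0.1328, 0.1995]
tool_rot: [3.141, 0.0, 2.806]
force: [1.0, 1.1, -0.4]
grip_width: 0.0856
```

move_arm:
  jaw: [0, 0, 0, 0, 0, 0, 0, 0, 0, 0]
  dp:
    - [-0.0477, -0.0437, 0]
    - [-0.0477, -0.0437, 0]
    - [0, 0, 0]
    - [0, 0, 0]
    - [0, 0, 0]
    - [0, 0, 0]
    - [0, 0, 0]
    - [0, 0, 0]
    - [0, 0, 0]
    - [0, 0, 0]
  rotation:
    - [0, 0, 0]
    - [0, 0, 0]
    - [0, 0, 0.058]
    - [0, 0, 0.058]
    - [0, 0, 0.058]
    - [0, 0, 0.058]
    - [0, 0, 0.058]
    - [0, 0, 0.058]
    - [0, 0, 0.058]
    - [0, 0, 0.058]

```text
clock: 3.2
position: [0.5001, 0.0432, 0.1993]
tool_rot: [3.141, -0.0, 1.342]
force: [0.3, 0.4, 0.3]
grip_width: 0.0856
```

move_arm:
  jaw: [0, 0, 0, 0, 0, 0, 0, 0]
  dp:
    - [0, 0, 0]
    - [0, 0, 0]
    - [0, 0, 0]
    - [0, 0, 0]
    - [0, 0, 0]
    - [0, 0, 0]
    - [0, 0, 0]
    - [0, 0, 0]
  rotation:
    - [0, 0, 0.058]
    - [0, 0, 0.058]
    - [0, 0, 0.058]
    - [0, 0, 0.058]
    - [0, 0, 0.058]
    - [0, 0, 0.058]
    - [0, 0, 0]
    - [0, 0, 0]

```text
clock: 4.2
position: [0.5, 0.0432, 0.1992]
tool_rot: [-3.142, -0.0, 0.259]
force: [1.3, -0.5, -0.5]
grip_width: 0.0856
```

```bash
cat > st.py <<'E'
from h import *
from workcell import bot
o=bot.observe();p=o["position"];y=o["tool_rot"][2]
print("t",o["clock"],"p",p,"rpy deg",np.degrees(o["tool_rot"]),"F",o["force"],"M",o["moment"],"w",o["grip_width"],"\nq",o["qpos"])
x=np.array([np.cos(y),np.sin(y)]);yy=np.array([np.sin(y),-np.cos(y)])
for n,k in(("knob",(.4995,.043)),("btn",(.4827,-.0870))):
    d=np.array(k)-p[:2];print(n,"dp units",d@x/.8,d@yy/.8)
E
python3 st.py
```

```text
t 4.2 p [0.5    0.0432 0.1992] rpy deg [-179.9986   -0.0018   14.8547] F [ 1.2543 -0.4633 -0.5161] M [-0.0314 -0.0228 -0.0346] w 0.0855953630725989 
q [-0.7922  0.4262  0.7888  1.946  -0.3773  0.9213 -1.1265]
knob dp units -0.0007218090790782117 4.905854145650393e-05
btn dp units -0.06267992924606353 0.15173439516096432
```

move_arm:
  jaw: [0, 0, 0, 0, 0, 0, 0, 0]
  dp:
    - [-0.0007, 0, 0.03]
    - [0, 0, 0.03]
    - [0, 0, 0.03]
    - [0, 0, 0.03]
    - [0, 0, 0.02]
    - [0, 0, 0.0165]
    - [0, 0, 0]
    - [0, 0, 0]
  rotation:
    - [0, 0, 0]
    - [0, 0, 0]
    - [0, 0, 0]
    - [0, 0, 0]
    - [0, 0, 0]
    - [0, 0, 0]
    - [0, 0, 0]
    - [0, 0, 0]

```text
clock: 5.2
position: [0.4998, 0.0429, 0.0745]
tool_rot: [-3.142, -0.001, 0.255]
force: [-0.1, -0.5, 0.4]
grip_width: 0.0852
```

move_arm:
  jaw: [150, 150, 150, 150, 150, 150]
  dp:
    - [0, 0, 0]
    - [0, 0, 0]
    - [0, 0, 0]
    - [0, 0, 0]
    - [0, 0, 0]
    - [0, 0, 0]
  rotation:
    - [0, 0, 0]
    - [0, 0, 0]
    - [0, 0, 0]
    - [0, 0, 0]
    - [0, 0, 0]
    - [0, 0, 0]

```text
clock: 5.95
position: [0.4995, 0.0429, 0.074]
tool_rot: [3.142, 0.0, 0.255]
force: [-0.8, -0.4, -0.9]
grip_width: 0.0353
```

```bash
python3 st.py
python3 - <<'E'
from h import *
from workcell import grab_frame
f=[grab_frame(n) for n in("top","scene")]
cv2.imwrite("pics/c2.png",np.hstack([cv2.resize(f[0][205:265,220:280],None,fx=6,fy=6,interpolation=2),cv2.resize(f[1][165:225,280:340],None,fx=6,fy=6,interpolation=2)]))
E
```

```text
t 5.95 p [0.4995 0.0429 0.074 ] rpy deg [179.9989   0.0021  14.5976] F [-0.7576 -0.388  -0.9108] M [-0.0303 -0.0141 -0.0506] w 0.0352509596622532 
q [-0.6469  0.6074  0.6125  2.05   -0.5687  0.6551 -0.9705]
knob dp units 1.3399136071245432e-05 -7.88056862135225e-05
btn dp units -0.06126337725194744 0.1518830535926619
```

View pics/c2.png

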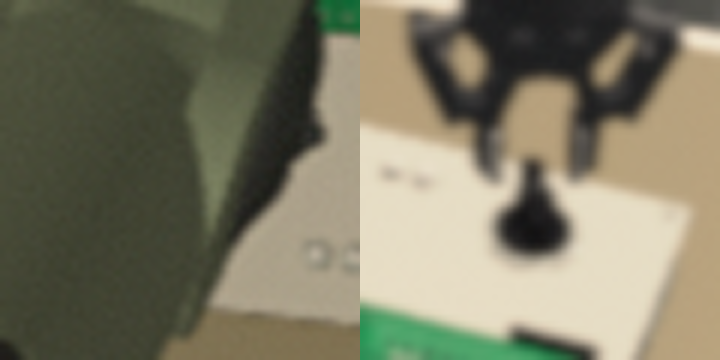

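The gripper straddles the bar evenly: fingers at about (490,165) and (580,165), bar at (535,165). The fingertips look higher than I expected, so I'll check that by projection before closing.

Run:
```python
from h import *
k=np.array([.4995,.043]);e=np.radians(14.6);x=np.array([np.cos(e),np.sin(e)]);y=np.array([-x[1],x[0]])
for s in(1,-1):
  for dx in(-.011,.011):
    for z in(.074,.080,.087,.093): print(s,dx,z,(proj("scene",[*(k+dx*x+s*.021*y),z])-[280,165])*6+[360,0])
```

```text
1 -0.011 0.074 [566.2811 204.463 ]
1 -0.011 0.08 [567.0365 196.23  ]
1 -0.011 0.087 [567.9236 186.5626]
1 -0.011 0.093 [568.6889 178.2225]
1 0.011 0.074 [570.3456 234.4237]
1 0.011 0.08 [571.1214 226.1932]
1 0.011 0.087 [572.0323 216.5281]
1 0.011 0.093 [572.8183 208.1893]
-1 -0.011 0.074 [485.8671 206.246 ]
-1 -0.011 0.08 [486.3836 198.0085]
-1 -0.011 0.087 [486.9901 188.3357]
-1 -0.011 0.093 [487.5133 179.9908]
-1 0.011 0.074 [489.0813 236.2618]
-1 0.011 0.08 [489.613  228.0269]
-1 0.011 0.087 [490.2374 218.3565]
-1 0.011 0.093 [490.7761 210.0131]
```

move_arm:
  jaw: [250, 250, 250, 250, 250, 250, 250, 250]
  dp:
    - [0, 0, 0]
    - [0, 0, 0]
    - [0, 0, 0]
    - [0, 0, 0]
    - [0, 0, 0]
    - [0, 0, 0]
    - [0, 0, 0]
    - [0, 0, 0]
  rotation:
    - [0, 0, 0]
    - [0, 0, 0]
    - [0, 0, 0]
    - [0, 0, 0]
    - [0, 0, 0]
    - [0, 0, 0]
    - [0, 0, 0]
    - [0, 0, 0]

```text
clock: 7.05
position: [0.4995, 0.0429, 0.074]
tool_rot: [-3.142, -0.0, 0.255]
force: [0.3, 0.1, 0.9]
grip_width: 0.0022
```

```bash
python3 st.py
python3 - <<'E'
from h import *
from workcell import grab_frame
print("start tcp px",proj("scene",[.206,.59,.199]))
f=grab_frame("scene")
a=cv2.imread("pics/scene0.png")[60:140,470:550]
cv2.imwrite("pics/c3.png",np.hstack([cv2.resize(a,(400,400),interpolation=2),cv2.resize(f[165:225,280:340],(400,400),interpolation=2)]))
E
```

```text
t 7.05 p [0.4995 0.0429 0.074 ] rpy deg [-179.9989   -0.0032   14.5933] F [0.2867 0.1214 0.8829] M [-0.054  -0.0199 -0.0052] w 0.0022134570563079664 
q [-0.6469  0.6074  0.6125  2.05   -0.5688  0.6551 -0.9705]
knob dp units -2.2816874437485118e-05 -8.96437204272135e-05
btn dp units -0.06128812554194227 0.15187683927459164
start tcp px [495.0023 137.2971]
```

View pics/c3.png

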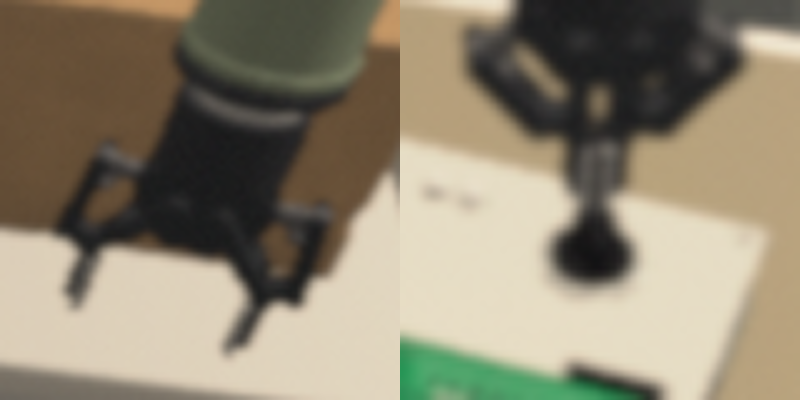

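The jaws closed to 2 mm, so they missed the bar. In the scene view the closed tips end at about (309.5,195.7), just off the bar's tip. Either they are about 30 mm too high or they are offset toward the robot. I'll check with the start images, where both cameras see the gripper.

Run:
```python
from h import *
o=[]
yaw=2.8058;yt=np.array([np.sin(yaw),-np.cos(yaw)])
for n,(u0,v0,w) in(("top",(0,330,90)),("scene",(460,60,90))):
    a=cv2.imread(f"pics/{n}0.png")[v0:v0+w,u0:u0+w]
    S=400/w; a=cv2.resize(a,(400,400*a.shape[0]//a.shape[1]),interpolation=2)
    a=np.clip(a.astype(float)*1.8,0,255).astype(np.uint8)
    for s,col in((-.0425,(0,0,255)),(.0425,(0,255,255))):
        for z in(.199,.229,.259):
            p=(proj(n,[*(np.array([.206,.59])+s*yt),z])-[u0,v0]+.5)*S
            cv2.circle(a,tuple(int(i) for i in p),3,col,-1)
    b=np.zeros((400,400,3),np.uint8);b[:a.shape[0]]=a[:400];o.append(b)
cv2.imwrite("pics/c4.png",np.hstack(o))
```

```text
(no output)
```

View pics/c4.png

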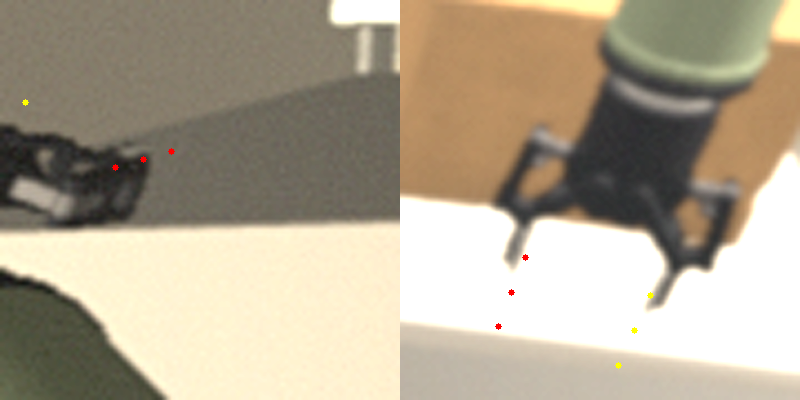

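At the start pose the real fingertips sit about 40–50 mm above the reported TCP along the tool axis: scene (512,265) and (655,305), against z=0.199 dots at (498,326) and (618,365). Sideways they agree. With the jaws closed they end about 36 mm high. I'll confirm this by touch, lowering the closed tips gently onto the bar top at z=0.098.

move_arm:
  jaw: [255, 255, 255, 255, 255, 255]
  dp:
    - [0, 0, 0.001]
    - [0, 0, 0.001]
    - [0, 0, 0.001]
    - [0, 0, 0.001]
    - [0, 0, 0.001]
    - [0, 0, 0]
  rotation:
    - [0, 0, 0]
    - [0, 0, 0]
    - [0, 0, 0]
    - [0, 0, 0]
    - [0, 0, 0]
    - [0, 0, 0]

```text
clock: 7.85
position: [0.4995, 0.0429, 0.0699]
tool_rot: [3.142, 0.0, 0.255]
force: [-0.0, -0.2, -0.2]
grip_width: -0.0002
```

move_arm:
  jaw: [255, 255, 255, 255]
  dp:
    - [0, 0, 0.001]
    - [0, 0, 0.001]
    - [0, 0, 0.001]
    - [0, 0, 0]
  rotation:
    - [0, 0, 0]
    - [0, 0, 0]
    - [0, 0, 0]
    - [0, 0, 0]

```text
clock: 8.35
position: [0.4995, 0.0429, 0.0676]
tool_rot: [3.142, 0.0, 0.255]
force: [0.5, -0.6, -0.3]
grip_width: -0.0001
```

move_arm:
  jaw: [255, 255, 255, 255]
  dp:
    - [0, 0, 0.001]
    - [0, 0, 0.001]
    - [0, 0, 0.001]
    - [0, 0, 0]
  rotation:
    - [0, 0, 0]
    - [0, 0, 0]
    - [0, 0, 0]
    - [0, 0, 0]

```text
clock: 8.85
position: [0.4997, 0.0429, 0.0658]
tool_rot: [-3.141, -0.001, 0.255]
force: [-4.7, -0.0, 18.6]
grip_width: 0.0002
```

move_arm:
  jaw: [255, 255, 255]
  dp:
    - [0, 0, 0.001]
    - [0, 0, 0.001]
    - [0, 0, 0]
  rotation:
    - [0, 0, 0]
    - [0, 0, 0]
    - [0, 0, 0]

```text
clock: 9.22
position: [0.5, 0.0429, 0.0654]
tool_rot: [-3.14, -0.002, 0.254]
force: [-13.6, 1.2, 53.1]
grip_width: 0.0001
```

Contact came at a reading of about 0.0665. That second step was more force than I wanted, so I'll read the moment and back off.

```bash
python3 st.py
python3 - <<'E'
from h import *
from workcell import grab_frame
f=grab_frame("scene")
cv2.imwrite("pics/c5.png",cv2.resize(f[160:220,275:345],None,fx=10,fy=10,interpolation=2))
E
```

```text
t 9.225 p [0.5    0.0429 0.0654] rpy deg [-179.9154   -0.101    14.5586] F [-13.5679   1.2075  53.0503] M [0.204  2.9848 0.0448] w 0.0001362697720534456 
q [-0.6334  0.6201  0.596   2.0542 -0.5845  0.6361 -0.9572]
knob dp units -0.0006325422852513297 -0.00025112605613554815
btn dp units -0.06180589201684848 0.1517523978589885
```

move_arm:
  jaw: [255, 255, 255, 255]
  dp:
    - [0, 0, -0.004]
    - [0, 0, -0.01]
    - [0, 0, -0.02]
    - [0, 0, 0]
  rotation:
    - [0, 0, 0]
    - [0, 0, 0]
    - [0, 0, 0]
    - [0, 0, 0]

```text
clock: 9.78
position: [0.5002, 0.0431, 0.0921]
tool_rot: [3.142, -0.002, 0.255]
force: [-0.3, -0.5, -0.1]
grip_width: 0.0004
```

View pics/c5.png

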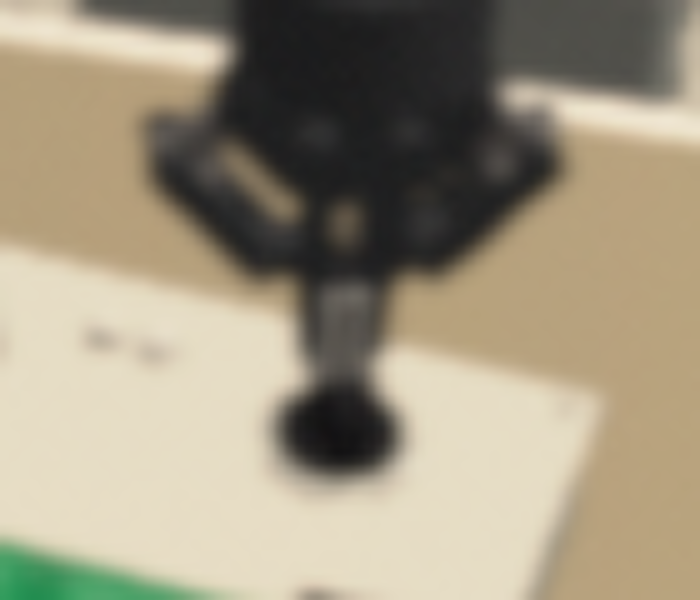

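This confirms the offset. The fingers hide the bar's top end, so they are above it. Contact at reading 0.0665 on the 0.098 bar top means the real tips are about 31.5 mm above the reported TCP, and they line up sideways with the bar at about (345,385) in the crop. I'll open and lower to reading 0.0435, which puts the tips at about 0.075.

move_arm:
  jaw: [0, 0, 0, 0, 0, 0, 0, 0]
  dp:
    - [0, 0, 0]
    - [0, 0, 0]
    - [0, 0, 0]
    - [0, 0, 0]
    - [0, 0, 0]
    - [0, 0, 0]
    - [0, 0, 0.01]
    - [0, 0, 0.01]
  rotation:
    - [0, 0, 0]
    - [0, 0, 0]
    - [0, 0, 0]
    - [0, 0, 0]
    - [0, 0, 0]
    - [0, 0, 0]
    - [0, 0, 0]
    - [0, 0, 0]

```text
clock: 10.78
position: [0.4994, 0.043, 0.0741]
tool_rot: [-3.142, 0.0, 0.255]
force: [0.6, -0.3, 0.1]
grip_width: 0.0856
```

move_arm:
  jaw: [0, 0, 0, 0, 0, 0]
  dp:
    - [0, 0, 0.005]
    - [0, 0, 0.005]
    - [0, 0, 0.005]
    - [0, 0, 0.005]
    - [0, 0, 0.005]
    - [0, 0, 0]
  rotation:
    - [0, 0, 0]
    - [0, 0, 0]
    - [0, 0, 0]
    - [0, 0, 0]
    - [0, 0, 0]
    - [0, 0, 0]

```text
clock: 11.52
position: [0.4994, 0.0429, 0.0546]
tool_rot: [-3.142, 0.0, 0.255]
force: [-0.3, 0.8, -0.0]
grip_width: 0.0852
```

move_arm:
  jaw: [0, 0, 0, 0, 0]
  dp:
    - [0, 0, 0.004]
    - [0, 0, 0.004]
    - [0, 0, 0.004]
    - [0, 0, 0.001]
    - [0, 0, 0]
  rotation:
    - [0, 0, 0]
    - [0, 0, 0]
    - [0, 0, 0]
    - [0, 0, 0]
    - [0, 0, 0]

```text
clock: 12.15
position: [0.4995, 0.0429, 0.0444]
tool_rot: [3.142, 0.0, 0.255]
force: [0.9, 0.7, 0.8]
grip_width: 0.0854
```

move_arm:
  jaw: [160, 190, 205, 215, 225, 235, 240, 240, 240]
  dp:
    - [0, 0, 0]
    - [0, 0, 0]
    - [0, 0, 0]
    - [0, 0, 0]
    - [0, 0, 0]
    - [0, 0, 0]
    - [0, 0, 0]
    - [0, 0, 0]
    - [0, 0, 0]
  rotation:
    - [0, 0, 0]
    - [0, 0, 0]
    - [0, 0, 0]
    - [0, 0, 0]
    - [0, 0, 0]
    - [0, 0, 0]
    - [0, 0, 0]
    - [0, 0, 0]
    - [0, 0, 0]

```text
clock: 13.28
position: [0.4992, 0.0447, 0.0445]
tool_rot: [-3.139, 0.0, 0.256]
force: [-3.4, 10.9, 6.7]
grip_width: 0.0114
```

```bash
python3 st.py
```

```text
t 13.275 p [0.4992 0.0447 0.0445] rpy deg [-179.872     0.0167   14.6919] F [-3.4278 10.8894  6.7379] M [2.1434 0.7376 0.2311] w 0.011411937097655629 
q [-0.609   0.6523  0.5583  2.0627 -0.6157  0.5948 -0.9325]
knob dp units -0.00016900484565435313 0.002105940528351842
btn dp units -0.06169576991645696 0.15396675568460688
```

The jaws now hold the bar at 11.4 mm opening. The bar pulls the tool 1.8 mm towards +y, so I'll relieve that offset and a little of the z force.

move_arm:
  jaw: [240, 240, 240, 240]
  dp:
    - [0, -0.0022, -0.001]
    - [0, 0, 0]
    - [0, 0, 0]
    - [0, 0, 0]
  rotation:
    - [0, 0, 0]
    - [0, 0, 0]
    - [0, 0, 0]
    - [0, 0, 0]

```text
clock: 13.78
position: [0.4991, 0.0448, 0.0449]
tool_rot: [3.142, 0.0, 0.255]
force: [5.6, 1.9, -17.0]
grip_width: 0.0117
```

```bash
python3 st.py
```

```text
t 13.775 p [0.4991 0.0448 0.0449] rpy deg [179.9947   0.012   14.6125] F [  5.5613   1.9019 -17.0424] M [ 0.5778 -1.0939  0.2323] w 0.011690237921938997 
q [-0.613   0.652   0.5611  2.0634 -0.6143  0.5944 -0.9366]
knob dp units -2.4493425675889313e-05 0.0023024675399029378
btn dp units -0.06134072962902991 0.1542484091699922
```

move_arm:
  jaw: [240, 240, 240, 240, 240, 240]
  dp:
    - [0, 0, 0.0007]
    - [0, 0, 0]
    - [0, 0, 0]
    - [0, 0, 0]
    - [0, 0, 0]
    - [0, 0, 0]
  rotation:
    - [0, 0, 0]
    - [0, 0, -0.006]
    - [0, 0, -0.006]
    - [0, 0, 0]
    - [0, 0, 0]
    - [0, 0, 0]

```text
clock: 14.52
position: [0.4991, 0.0447, 0.0447]
tool_rot: [-3.141, -0.0, 0.292]
force: [0.1, 4.1, 4.0]
grip_width: 0.0114
```

```bash
python3 st.py
```

```text
t 14.525 p [0.4991 0.0447 0.0447] rpy deg [-179.991    -0.0067   16.7518] F [0.0876 4.128  3.956 ] M [ 1.0136  0.1705 -0.1266] w 0.011386382734095993 
q [-0.6056  0.6491  0.5505  2.0633 -0.6042  0.5906 -0.9086]
knob dp units -0.00014887465365758396 0.0022283962446701454
btn dp units -0.06709439678410353 0.1517795482518746
```

Moment crosses zero at yaw of about 16°, so the bar rests in a notch there. Possible stops are at 60, 80, …, 160°. I'll turn to 60° and then probe.

move_arm:
  jaw: [240, 240, 240, 240, 240, 240, 240, 240, 240, 240]
  dp:
    - [0, 0, 0]
    - [0, 0, 0]
    - [0, 0, 0]
    - [0, 0, 0]
    - [0, 0, 0]
    - [0, 0, 0]
    - [0, 0, 0]
    - [0, 0, 0]
    - [0, 0, 0]
    - [0, 0, 0]
  rotation:
    - [0, 0, -0.03]
    - [0, 0, -0.03]
    - [0, 0, -0.03]
    - [0, 0, -0.03]
    - [0, 0, -0.03]
    - [0, 0, -0.03]
    - [0, 0, -0.03]
    - [0, 0, -0.03]
    - [0, 0, 0]
    - [0, 0, 0]

```text
clock: 15.78
position: [0.4989, 0.045, 0.0447]
tool_rot: [-3.141, -0.0, 1.047]
force: [-1.1, 6.9, 3.7]
grip_width: 0.011
```

```bash
python3 st.py
```

```text
t 15.775 p [0.4989 0.045  0.0447] rpy deg [-179.9782   -0.0158   59.9673] F [-1.0912  6.9186  3.7226] M [1.5576 0.3057 0.0001] w 0.011047685326882394 
q [-0.4647  0.6008  0.3476  2.0567 -0.3814  0.5451 -0.368 ]
knob dp units -0.0017685616137036045 0.0018182852086574331
btn dp units -0.15296168637240418 0.06496802017009647
```

move_arm:
  jaw: [240, 240, 240, 240]
  dp:
    - [0, 0, 0]
    - [0, 0, 0]
    - [0, 0, 0]
    - [0, 0, 0]
  rotation:
    - [0, 0, -0.006]
    - [0, 0, -0.004]
    - [0, 0, 0]
    - [0, 0, 0]

```text
clock: 16.27
position: [0.4989, 0.0449, 0.0447]
tool_rot: [-3.141, -0.0, 1.078]
force: [-1.9, 6.6, 4.9]
grip_width: 0.0111
```

```bash
python3 st.py
```

```text
t 16.275 p [0.4989 0.0449 0.0447] rpy deg [-179.979    -0.0099   61.771 ] F [-1.8574  6.5887  4.9331] M [ 1.3516  0.2805 -0.2624] w 0.01107369384513313 
q [-0.4587  0.5993  0.3392  2.0564 -0.3719  0.5439 -0.3457]
knob dp units -0.001804054294278446 0.001780746807092552
btn dp units -0.1549099366771729 0.060140311402412175
```

move_arm:
  jaw: [240, 240, 240]
  dp:
    - [0, 0, 0]
    - [0, 0, 0]
    - [0, 0, 0]
  rotation:
    - [0, 0, -0.005]
    - [0, 0, 0]
    - [0, 0, 0]

```text
clock: 16.65
position: [0.4989, 0.0449, 0.0447]
tool_rot: [-3.141, -0.0, 1.094]
force: [-1.3, 5.9, 4.7]
grip_width: 0.0115
```

```bash
python3 st.py
```

```text
t 16.65 p [0.4989 0.0449 0.0447] rpy deg [-179.9797   -0.0109   62.671 ] F [-1.261   5.8929  4.721 ] M [ 1.4512  0.3941 -0.0136] w 0.011489784825006148 
q [-0.4557  0.5986  0.335   2.0562 -0.3672  0.5433 -0.3345]
knob dp units -0.0018357787515623188 0.0017540475242997608
btn dp units -0.15583946500963292 0.05770147480139407
```

Single moment readings are noisy, so I'll average several while the arm holds still.

```bash
cat > mz.py <<'E'
from h import *
from workcell import bot,grab_frame
M=[];Y=[];F=[]
for _ in range(8):
    o=bot.observe();M.append(o["moment"][2]);Y.append(o["tool_rot"][2]);F.append(o["force"]);grab_frame("scene")
print("t",o["clock"],"yaw",np.degrees(np.mean(Y)),"Mz",np.mean(M),"sd",np.std(M),"F",np.mean(F,0),"w",o["grip_width"],"q7",o["qpos"][6]);print(np.array(M))
E
python3 mz.py
```

```text
t 17.0 yaw 62.673702236766424 Mz -0.043754418219530244 sd 0.07167742289623472 F [-1.8433  6.0876  4.7732] w 0.011641802079598891 q7 -0.3344360693050491
[-0.0136 -0.1008 -0.0813 -0.0029 -0.1585  0.0527  0.0497 -0.0953]
```

No stop at position 2: moment is only −0.04. Next candidate is around 80°.

move_arm:
  jaw: [240, 240, 240, 240, 240, 240]
  dp:
    - [0, 0, 0]
    - [0, 0, 0]
    - [0, 0, 0]
    - [0, 0, 0]
    - [0, 0, 0]
    - [0, 0, 0]
  rotation:
    - [0, 0, -0.03]
    - [0, 0, -0.03]
    - [0, 0, -0.025]
    - [0, 0, -0.015]
    - [0, 0, -0.01]
    - [0, 0, 0]

```text
clock: 17.8
position: [0.4988, 0.0449, 0.0447]
tool_rot: [-3.141, -0.0, 1.44]
force: [-2.0, 6.0, 4.9]
grip_width: 0.0112
```

```bash
python3 mz.py
```

```text
t 18.15 yaw 82.47608584330143 Mz -0.060995956739382795 sd 0.023974011104928694 F [-2.2041  6.2828  5.0039] w 0.011248330642751716 q7 -0.0884685245222728
[-0.0697 -0.0504 -0.0562 -0.0963 -0.0934 -0.0643 -0.0301 -0.0275]
```

move_arm:
  jaw: [240, 240, 240, 240, 240, 240]
  dp:
    - [0, 0, 0]
    - [0, 0, 0]
    - [0, 0, 0]
    - [0, 0, 0]
    - [0, 0, 0]
    - [0, 0, 0]
  rotation:
    - [0, 0, -0.03]
    - [0, 0, -0.03]
    - [0, 0, -0.025]
    - [0, 0, -0.015]
    - [0, 0, -0.01]
    - [0, 0, 0]

```text
clock: 18.95
position: [0.4987, 0.0449, 0.0447]
tool_rot: [-3.141, -0.0, 1.785]
force: [-2.4, 7.0, 5.2]
grip_width: 0.0114
```

```bash
python3 mz.py
```

```text
t 19.3 yaw 102.27598582370403 Mz -0.10834149992831656 sd 0.04704430289707372 F [-2.6865  6.3708  5.8146] w 0.01151054191229511 q7 0.15819475284325285
[-0.0449 -0.0905 -0.0865 -0.1911 -0.0707 -0.1481 -0.1553 -0.0795]
```

move_arm:
  jaw: [240, 240, 240]
  dp:
    - [0, 0, 0]
    - [0, 0, 0]
    - [0, 0, 0]
  rotation:
    - [0, 0, -0.008]
    - [0, 0, 0]
    - [0, 0, 0]

```text
clock: 19.73
position: [0.4987, 0.0449, 0.0447]
tool_rot: [-3.141, -0.0, 1.81]
force: [-3.3, 6.3, 6.4]
grip_width: 0.0113
```

```bash
python3 mz.py
```

```text
t 20.075 yaw 103.7141709625656 Mz -0.0361708642771783 sd 0.06419123292053976 F [-3.0289  6.2167  6.1026] w 0.011293507552531473 q7 0.17622861006845755
[ 0.0658 -0.0734 -0.0009 -0.1371 -0.0584 -0.0634  0.0492 -0.071 ]
```

Moment dropped, so this isn't the stop either. Next candidate: 120°.

move_arm:
  jaw: [240, 240, 240, 240, 240, 240]
  dp:
    - [0, 0, 0]
    - [0, 0, 0]
    - [0, 0, 0]
    - [0, 0, 0]
    - [0, 0, 0]
    - [0, 0, 0]
  rotation:
    - [0, 0, -0.03]
    - [0, 0, -0.03]
    - [0, 0, -0.025]
    - [0, 0, -0.012]
    - [0, 0, -0.008]
    - [0, 0, 0]

```text
clock: 20.88
position: [0.4986, 0.0448, 0.0447]
tool_rot: [-3.141, -0.001, 2.14]
force: [-3.2, 6.4, 6.7]
grip_width: 0.0115
```

```bash
python3 mz.py
```

```text
t 21.225 yaw 122.58762486297853 Mz -0.3964056687364643 sd 0.03811985365808177 F [-3.9495  6.0759  7.2768] w 0.01173767997321659 q7 0.41330250221771614
[-0.4516 -0.3463 -0.4032 -0.3408 -0.4448 -0.4144 -0.3827 -0.3876]
```

The stop is found: −0.40 N·m at 122.6°, against a predicted stop at 120°. The first notch is at about 116°, so four clicks clockwise is about 36°. Now I'll turn clockwise 86.5°.

move_arm:
  jaw: [240, 240, 240, 240, 240, 240, 240, 240, 240, 240]
  dp:
    - [0, 0, 0]
    - [0, 0, 0]
    - [0, 0, 0]
    - [0, 0, 0]
    - [0, 0, 0]
    - [0, 0, 0]
    - [0, 0, 0]
    - [0, 0, 0]
    - [0, 0, 0]
    - [0, 0, 0]
  rotation:
    - [0, 0, 0.03]
    - [0, 0, 0.03]
    - [0, 0, 0.03]
    - [0, 0, 0.03]
    - [0, 0, 0.03]
    - [0, 0, 0.03]
    - [0, 0, 0.03]
    - [0, 0, 0.03]
    - [0, 0, 0.03]
    - [0, 0, 0.03]

```text
clock: 22.52
position: [0.4988, 0.0448, 0.0447]
tool_rot: [-3.141, 0.0, 1.195]
force: [-0.9, 4.7, 5.0]
grip_width: 0.0113
```

move_arm:
  jaw: [240, 240, 240, 240, 240, 240, 240, 240, 240]
  dp:
    - [0, 0, 0]
    - [0, 0, 0]
    - [0, 0, 0]
    - [0, 0, 0]
    - [0, 0, 0]
    - [0, 0, 0]
    - [0, 0, 0]
    - [0, 0, 0]
    - [0, 0, 0]
  rotation:
    - [0, 0, 0.03]
    - [0, 0, 0.03]
    - [0, 0, 0.03]
    - [0, 0, 0.03]
    - [0, 0, 0.03]
    - [0, 0, 0.021]
    - [0, 0, 0.01]
    - [0, 0, 0]
    - [0, 0, 0]

```text
clock: 23.65
position: [0.499, 0.0448, 0.0447]
tool_rot: [-3.141, 0.0, 0.63]
force: [-1.5, 5.2, 3.1]
grip_width: 0.0114
```

```bash
python3 mz.py
```

```text
t 24.0 yaw 36.06760325645189 Mz -0.0522089717046096 sd 0.03312046917086998 F [-1.5243  5.2546  4.5049] w 0.011450281205872315 q7 -0.6660251286109182
[-0.0076 -0.0486 -0.0481 -0.0743 -0.0139 -0.0964 -0.1001 -0.0287]
```

Yaw is 36.07° with almost no moment, so the knob is in its notch. I'll open and lift straight up.

move_arm:
  jaw: [200, 150, 80, 0, 0, 0, 0, 0]
  dp:
    - [0, 0, 0]
    - [0, 0, 0]
    - [0, 0, 0]
    - [0, 0, 0]
    - [0, 0, 0]
    - [0, 0, 0]
    - [0, 0, -0.02]
    - [0, 0, -0.03]
  rotation:
    - [0, 0, 0]
    - [0, 0, 0]
    - [0, 0, 0]
    - [0, 0, 0]
    - [0, 0, 0]
    - [0, 0, 0]
    - [0, 0, 0]
    - [0, 0, 0]

```text
clock: 25.05
position: [0.4988, 0.0444, 0.0856]
tool_rot: [-3.141, 0.001, 0.628]
force: [-0.1, -0.1, 0.6]
grip_width: 0.0854
```

move_arm:
  jaw: [0, 0, 255, 255, 255, 255, 255, 255]
  dp:
    - [0, 0, -0.03]
    - [0, 0, -0.02]
    - [0, 0, 0]
    - [0, 0, 0]
    - [0, 0, 0]
    - [0, 0, 0]
    - [0, 0, 0]
    - [0, 0, 0]
  rotation:
    - [0, 0, 0]
    - [0, 0, 0]
    - [0, 0, 0]
    - [0, 0, 0]
    - [0, 0, 0]
    - [0, 0, 0]
    - [0, 0, 0]
    - [0, 0, 0]

```text
clock: 26.05
position: [0.499, 0.0446, 0.1245]
tool_rot: [3.142, 0.0, 0.629]
force: [-0.2, -0.8, 0.9]
grip_width: 0.0001
```

```bash
python3 st.py
```

```text
t 26.05 p [0.499  0.0446 0.1245] rpy deg [179.9987   0.012   36.0135] F [-0.2435 -0.7531  0.8734] M [-0.0173  0.0095 -0.0167] w 0.00011475147350558469 
q [-0.637   0.4988  0.5796  2.015  -0.399   0.7397 -0.7556]
knob dp units -0.000685699090847776 0.0019406260419531445
btn dp units -0.11321832238938415 0.12103579258346191
```

move_arm:
  jaw: [255, 255, 255, 255, 255, 255, 255, 255, 255, 255]
  dp:
    - [-0.0227, 0.0238, 0]
    - [-0.0227, 0.0238, 0]
    - [-0.0227, 0.0238, 0]
    - [-0.0227, 0.0238, 0]
    - [-0.0229, 0.024, 0]
    - [0, 0, 0.02]
    - [0, 0, 0.02]
    - [0, 0, 0.02]
    - [0, 0, 0.01]
    - [0, 0, 0.005]
  rotation:
    - [0, 0, 0]
    - [0, 0, 0]
    - [0, 0, 0]
    - [0, 0, 0]
    - [0, 0, 0]
    - [0, 0, 0]
    - [0, 0, 0]
    - [0, 0, 0]
    - [0, 0, 0]
    - [0, 0, 0]

```text
clock: 27.3
position: [0.4814, -0.0858, 0.0641]
tool_rot: [-3.141, 0.001, 0.629]
force: [-0.8, -0.9, 0.0]
grip_width: 0.0002
```

```bash
python3 st.py
python3 - <<'E'
from h import *
from workcell import grab_frame
f=grab_frame("scene");cv2.imwrite("pics/c6.png",cv2.resize(f[155:215,240:340],None,fx=8,fy=8,interpolation=2))
E
```

```text
t 27.3 p [ 0.4814 -0.0858  0.0641] rpy deg [-179.9816    0.0346   36.0303] F [-0.8042 -0.9409  0.0132] M [-0.0038 -0.0144 -0.0445] w 0.00023597211436402352 
q [-0.305   0.5781  0.4873  2.0818 -0.4769  0.5909 -0.4239]
knob dp units 0.11301327072544388 -0.1169479145054258
btn dp units 0.00044580708314267265 0.0021143218633707947
```

View pics/c6.png

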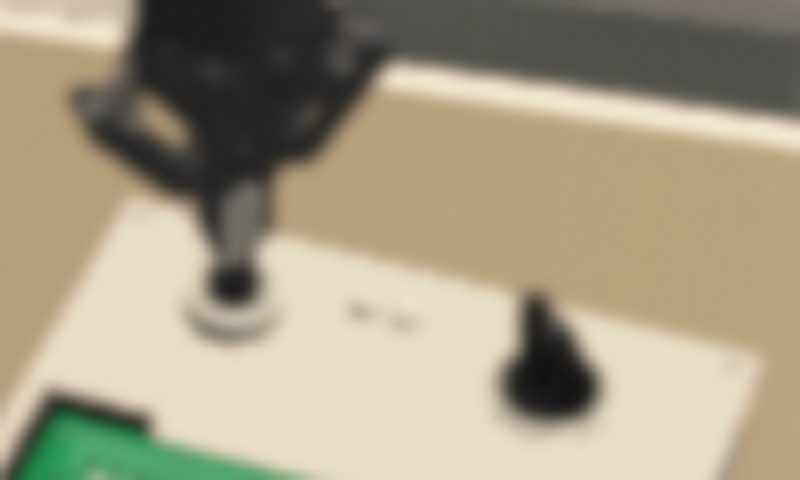

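The closed fingertip at (235,250) is centred over the button cap at (233,282), and the knob stands free at (545,350), now turned. I'll press in small steps.

move_arm:
  jaw: [255, 255, 255, 255, 255]
  dp:
    - [0, 0, 0.003]
    - [0, 0, 0.003]
    - [0, 0, 0.003]
    - [0, 0, 0.002]
    - [0, 0, 0]
  rotation:
    - [0, 0, 0]
    - [0, 0, 0]
    - [0, 0, 0]
    - [0, 0, 0]
    - [0, 0, 0]

```text
clock: 27.98
position: [0.4815, -0.086, 0.0558]
tool_rot: [-3.142, 0.0, 0.629]
force: [-0.2, 0.3, 0.4]
grip_width: 0.0001
```

move_arm:
  jaw: [255, 255, 255]
  dp:
    - [0, 0, 0.002]
    - [0, 0, 0.002]
    - [0, 0, 0]
  rotation:
    - [0, 0, 0]
    - [0, 0, 0]
    - [0, 0, 0]

```text
clock: 28.35
position: [0.4815, -0.086, 0.0525]
tool_rot: [-3.142, 0.0, 0.629]
force: [0.4, 1.1, -0.0]
grip_width: -0.0002
```

move_arm:
  jaw: [255, 255, 255]
  dp:
    - [0, 0, 0.002]
    - [0, 0, 0.002]
    - [0, 0, 0]
  rotation:
    - [0, 0, 0]
    - [0, 0, 0]
    - [0, 0, 0]

```text
clock: 28.72
position: [0.4816, -0.086, 0.0494]
tool_rot: [3.142, -0.0, 0.629]
force: [0.3, -0.2, 2.9]
grip_width: 0.0
```

```bash
python3 mz.py|head -1
```

```text
t 29.075 yaw 36.01608665297977 Mz -0.01521359850993604 sd 0.027833734725025944 F [ 0.067  -0.597   2.7499] w -8.258321423719558e-06 q7 -0.40633070219089173
```

Contact is at a reading of about 0.05, with 2.7 N. I'll keep going in steps until the end of travel.

move_arm:
  jaw: [255, 255, 255, 255]
  dp:
    - [0, 0, 0.002]
    - [0, 0, 0.002]
    - [0, 0, 0]
    - [0, 0, 0]
  rotation:
    - [0, 0, 0]
    - [0, 0, 0]
    - [0, 0, 0]
    - [0, 0, 0]

```text
clock: 29.62
position: [0.4817, -0.086, 0.0463]
tool_rot: [3.142, -0.0, 0.629]
force: [-0.0, -0.5, 4.4]
grip_width: 0.0002
```

```bash
python3 mz.py|head -1
```

```text
t 29.975 yaw 36.016882867902574 Mz 0.01716863850363209 sd 0.03400153384340317 F [ 0.1599 -0.1214  4.6155] w 0.00011137717079248203 q7 -0.40265215449537656
```

move_arm:
  jaw: [255, 255, 255, 255]
  dp:
    - [0, 0, 0.001]
    - [0, 0, 0.001]
    - [0, 0, 0]
    - [0, 0, 0]
  rotation:
    - [0, 0, 0]
    - [0, 0, 0]
    - [0, 0, 0]
    - [0, 0, 0]

```text
clock: 30.52
position: [0.4818, -0.086, 0.0455]
tool_rot: [-3.142, -0.001, 0.628]
force: [-6.9, 1.2, 31.2]
grip_width: 0.0
```

```bash
python3 mz.py|head -1;python3 st.py|head -1
```

```text
t 30.875 yaw 35.998778051964706 Mz 0.005974972850739639 sd 0.026578369497288014 F [-6.3185  1.2388 31.7545] w 0.00023637090916981679 q7 -0.4008378244656141
t 30.925 p [ 0.4818 -0.086   0.0455] rpy deg [-179.9994   -0.0577   36.0051] F [-6.7949  1.8246 32.0883] M [0.1853 1.4229 0.0084] w 0.00017611577083052464
```

Force ran about 0.6 N/mm up to about 5 N at reading 0.0456, then hit a hard stop at 32 N, which fits the full 6 mm of travel. I'll lift and take a look.

move_arm:
  jaw: [255, 255, 255, 255, 255, 255, 255, 255, 255, 255]
  dp:
    - [0, 0, -0.005]
    - [0, 0, -0.01]
    - [0, 0, -0.03]
    - [0, 0, -0.05]
    - [0, 0, -0.06]
    - [0, 0, -0.05]
    - [0, 0.06, 0]
    - [0, 0.06, 0]
    - [0, 0.06, 0]
    - [0, 0, 0]
  rotation:
    - [0, 0, 0]
    - [0, 0, 0]
    - [0, 0, 0]
    - [0, 0, 0]
    - [0, 0, 0]
    - [0, 0, 0]
    - [0, 0, 0]
    - [0, 0, 0]
    - [0, 0, 0]
    - [0, 0, 0]

```text
clock: 32.17
position: [0.5665, -0.2053, 0.2082]
tool_rot: [3.141, 0.002, 0.626]
force: [-0.1, -0.7, 0.4]
grip_width: 0.0002
```

```bash
python3 st.py|head -1
python3 - <<'E'
from h import *
from workcell import grab_frame
t,s=grab_frame("top"),grab_frame("scene")
cv2.imwrite("pics/c7.png",np.hstack([t[130:270,215:335].repeat(3,0).repeat(3,1),cv2.resize(s[155:295,210:340],(390,420),interpolation=2)]))
E
```

```text
t 32.175 p [ 0.5665 -0.2053  0.2082] rpy deg [179.9594   0.1042  35.8454] F [-0.145  -0.6921  0.3554] M [ 0.0463  0.0652 -0.0124] w 0.00024505897275630594
```

View pics/c7.png

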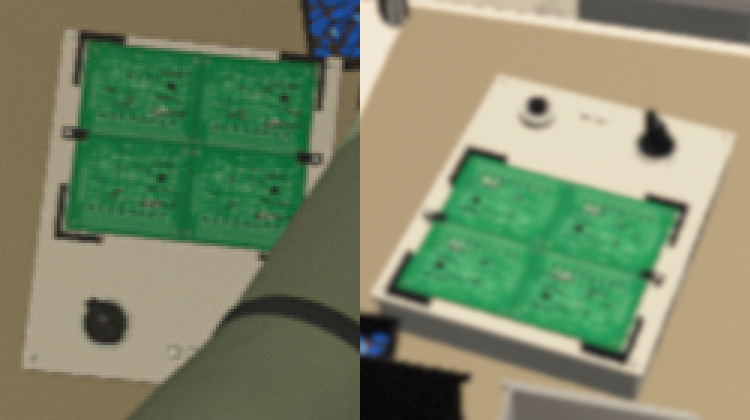

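The board sits in its nest and the button has sprung back. One check of the bar angle, expected about 36°.

Run:
```python
from h import *
from workcell import grab_frame
o=[];k=np.array([.4995,.0436])
for n,(u,v) in(("top",(249,235)),("scene",(308,200))):
    w=np.mean([grab_frame(n).astype(float) for _ in range(6)],0)[v-14:v+15,u-14:u+15].mean(2)
    w=cv2.cvtColor(cv2.resize(np.clip((w-10)*3,0,255).astype(np.uint8),None,fx=13,fy=13,interpolation=2),cv2.COLOR_GRAY2BGR)
    for th,c in((15.6,(0,0,255)),(35.6,(0,200,0)),(55.6,(255,0,0))):
        e=np.radians(th);d=np.array([np.cos(e),np.sin(e)])*.023
        for s in(1,-1):
            p=(proj(n,[*(k+s*d),.098])-[u-14,v-14]+.5)*13;cv2.circle(w,tuple(int(i) for i in p),3,c,-1)
    o.append(w)
cv2.imwrite("pics/c8.png",np.hstack(o))
```

```text
(no output)
```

View pics/c8.png

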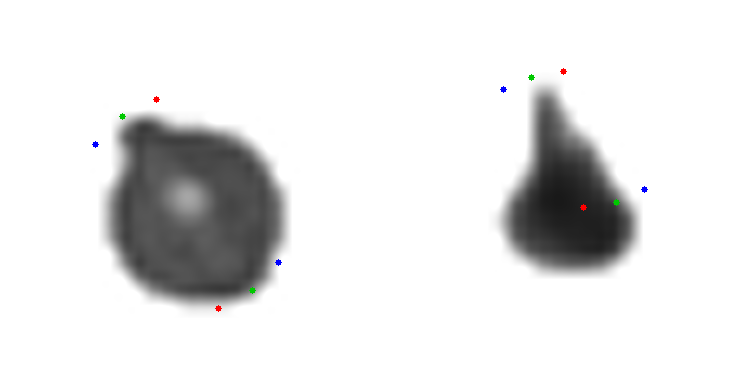

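The bar's ends fall nearest the green markers (36°) in both views, so I'm handing in.

```bash
python3 -c "
from workcell import workorder;print(workorder.job_done())"
```

```text
the job is handed in; nothing more can be done
None
```

The tester should be on its fifth programme with the test started, and I have handed the job in. No verdict is reported, and I never saw a lamp or other sign of the test running.

- **Selector:** the bar rested at about 16°. I turned it anticlockwise until the moment rose to about −0.40 N·m at 122.6°, well under the 0.7 limit. The three earlier positions where the stop could have been (60, 80 and 100°) read only −0.04 to −0.11. That puts the start five clicks from the first position. I then turned it clockwise to four clicks past the first notch (36.1°, with almost no moment) and let go.
- **Start button:** it rose to about 5 N over 6 mm, then hit a hard stop at 32 N, so I read it as fully pressed. It sprang back when I lifted off.
- **Last checks:** the final pictures show the bar at the fourth-click angle. One end looked a few degrees short of it, but 36° was still the nearest notch. The board was in its nest and the arm was clear. The clock stood at about 33 s.

Two things went wrong or disagreed:

- **Fingertip height:** the real fingertips were about 31 mm higher than the reported tool position. My first grip closed on nothing above the bar, and I corrected for this by touch and with the camera.
- **Extra force:** that touch pressed the closed fingertips onto the top of the knob with 53 N, more than I intended. The wrist limit is 120 N. The 40 N limit covers the arm and gripper body, and I took the fingertips not to count.

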